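# Load the tool plate behind the sealer's gravity catch

### The job

Set the tray sealer up for rectangular trays: take the wide rectangular tool plate by its black grip block, enter it at the flared mouth of the sealer's dock and slide it in flat under the hinged catch, so that the plate's own edge lifts the catch and the catch drops fully down behind it. Do not touch the catch with the gripper, leave the plate lying let go of on the dock floor, and do not disturb the round plate.

Things in the scene. Friction and masses are not known exactly. Their poses are not given: they have to be found in the camera images.
- plate_mid (a point): Wide rectangular aluminium tool plate, loose, 0.4 kg, flat on the table: 90 mm along x, 120 along y, 14 thick, two dark pads; in the middle of its top an upright black grip block 24 (x) x 44 (y) x 45 mm high. Point: on its centre line, 30 mm above its underside, 29 below the block's top; z up. Same either way round. Grip across the 24 mm. A narrow plate (50 x 130) is a bystander.
- dock_seat (a point): Seat centre on top of the dock's fixed 6 mm floor plate. x = push direction, to a rubber stop at x=+55 mm; y left. The plate goes in with its 90 mm side along x; home, its centre is over this point, with 10 mm play in x, 8 in y. Over the seat, lips 24 mm above the floor leave 10 mm over the plate: it cannot enter from above. White housing from x=+125, 60 mm above the table.
- dock_mouth (a point): The dock's open mouth: point on floor-plate level, 185 mm before the seat on the lane's middle, axes as dock_seat. With the plate's centre here its front edge is still clear of the catch and the plate can be lowered between the flared ends of the side rails; then slide along x. Rails: 34 mm high, inner faces 68 mm off the middle; floor plate starts 15 mm beyond this point.
- catch (a joint): Steel gravity catch of the dock, rad: 0 = fully down, grows as it lifts, at most 1.0; about 0.25 riding on a plate. Over the lane's left edge, y=44 to 66 mm in dock_seat's frame; pivot at x=-105, 44 mm above the floor; the arm slopes down to a round nose ending at x=-55, 2 mm above the floor. The plate's edge lifts it (under 2 N); it drops once the rear edge is past the nose.
- roundplate_mid (a point): Bystander: round aluminium tool plate, 108 mm diameter, 14 mm thick, with the same black grip block (24 x 44 x 45 mm), loose on the table on the other side of the dock. Point on its axis, 30 mm above its underside. Leave it where it is.
Not all that is in view belongs to the job. What is shaped like the part that bears plate_mid but orange is not meant.

How it is judged (in metres and radians):
On the way:
1. the plate, lying flat in the lane and on its way in, holds the catch lifted with its own edge (value of joint catch above 0.15 rad and contact force between plate and catch above 0.02 N and x of plate_mid in the frame of dock_seat between -0.14 and -0.012 m and z of plate_mid in the frame of dock_seat below 0.045 m and angle between plate_mid's own z axis and vertical below 0.2 rad), for 0.1 s.
At the end, for the whole second after the job is handed in: The plate lies flat on the dock floor, released and at rest, centre within 14 mm of the seat's centre along and across the lane and square to it within 11 degrees; the catch is fully down behind it (below 0.08 rad); the round plate is within 20 mm of where it was (value of joint catch below 0.08 rad and x of plate_mid in the frame of dock_seat between -0.014 and 0.014 m and y of plate_mid in the frame of dock_seat between -0.014 and 0.014 m and z of plate_mid in the frame of dock_seat below 0.034 m and angle between plate_mid's own z axis and vertical below 0.1 rad and angle between the x axis of plate_mid and the x axis of dock_seat, either way round below 0.2 rad and linear speed of plate below 0.02 m/s and distance of roundplate_mid from where it was at the start of the episode below 0.02 m); the robot touches nothing.
It fails at once if the gripper or arm touches the catch (contact force between any of the fingers, the arm and catch above 0.5 N).
It fails at once if the round plate is moved more than 20 mm (distance of roundplate_mid from where it was at the start of the episode above 0.02 m).
It also fails if it takes over 50 s, if anything falls off the work surface, if the arm or the gripper's body presses on something with over 40 N, if the wrist force passes 120 N, or if a joint passes its speed limit or range.

### The arm

A 6-joint arm with a two-finger parallel gripper is mounted at the origin on the work surface. World frame = base frame: x ahead of the robot, y to its left, z up, the work surface at z = 0. Lengths are in mm, angles in rad, forces in N, time in s.
With the tool pointing down it reaches from about 350 to 975 mm from the base axis. Payload 7.1 kg.
Tool frame: the origin (TCP) lies on the centre line of the jaws, within the pads' length; the fingertips stand 14 mm ahead of it and the grasp point (between the pads) lies 5 mm behind it; x points along the fingers, z is the direction in which the jaws open and shut, and the axes are right-handed (so a half turn about x gives the same grasp; the last joint's range is limited). The gripper opens to 88 mm and grips with 3 to 60 N. Pads are 20 mm wide; open, the fingers measure 115 mm over their backs; the gripper's body (75 mm by 178 mm) begins 61 mm behind the grasp point.
Start: joints at [1.26, 0.423, 1.63, -0, 1.089, -0.019], TCP at [179.766, 598.572, 212.475] pointing down, gripper open.
Joint ranges: [-3, 3], [-0.9, 2.11], [0.09, 2.58], [-1.31, 4.45], [0.11, 2.69], [-2.54, 2.54]. Speed limits (rad/s): [2.39, 2.39, 3.01, 3.14, 3.14, 3.14].

### API

Orientations are given as a rotation vector (axis times angle).
In Python, from workcell import ctrl gives the robot as it stands.
- The arm moves only by the tool servo_tool, never from a script. Its argument "plan" is a list that holds one entry, the list of rows, each a list of 7 numbers: the shift along the tool's x, y, z in cm, then the turn, a rotation vector about the tool's x, y, z in rad, then the finger opening in cm, from 0 to 8.78. A call has 1 to 8 rows; each row is the pose to reach, as a shift and turn from the pose commanded when the call began, along the tool's axes at that moment; what a row does not reach only later rows make up. A row lasts 1/12 s, in which the tool goes at most 41.7 mm and 7.16 degrees, less where a joint would pass 70% of its speed; a pose out of reach is approached as far as the arm can. A call with a gripper value outside its range is refused whole. The fingers move at their own pace and stop on an object; the grip force is fixed at half the most. Time passes only in rows, so rows that repeat a pose let the fingers close. It gives the time, the measured TCP pose, the force and the opening at its end, in the units of the state.
- ctrl.get_obs(): the state, without advancing time (a new reading comes with each control period).
- ctrl.get_image(name): name is "scene" or "top"; returns the picture (400x640x3 uint8, red, green, blue); there is no depth.
- ctrl.calibration(name): a dict with "K" (3x3 intrinsics, pixels), "dist" ([k1, k2, p1, p2, k3] as OpenCV has them; the pictures are not rectified), "view" (4x4, takes a point from world to camera coordinates). Camera axes: x right, y up, looking along -z (the intrinsics and any distortion apply to the point x, -y, -z); pixel columns grow to the right and rows downward; lengths in mm; the calibration is good to about 2 mm. A picture is of the moment at which its call begins. calibration takes no time and is no camera call.
- ctrl.close_job(): hands the job in, once; it reports no verdict.
The state is a dict: "t": time; "qpos": joint angles; "qvel": joint speeds; "joint_torque": joint torques, N m; "ee_pos": TCP position; "orientation": TCP orientation; "ft_force": force on the tool from outside, world axes, zero at the start; "moment": the same for the moment, N m; "width": finger opening in mm.
Only numpy, scipy, OpenCV 4.12 (cv2) and the standard library are available. Lean on these libraries where they do the work, as an engineer would, in place of code of your own. Each camera call takes 0.05 s, during which the arm holds its last target.

## Working session

There is one attempt and no reset: what is moved stays moved. The work goes in short steps, Python scripts to look and compute and a tool call to move; the robot and the scene stay as the last step left them, time stands still between calls to the robot, and variables do not carry over. Pictures are saved under pics/ and viewed, and the job is handed in when it is done.

Besides the shell and the picture viewer there is one more tool, called after ">>>" in YAML: its name, and indented under it one key for each argument. servo_tool: Moves the arm, as the interface text tells. Its arguments: {"type":"object","properties":{"plan":{"type":"array","items":{"type":"array","items":{"type":"array","items":{"type":"number"}}}}},"required":["plan"]}

```bash
mkdir -p pics; cat > h.py <<'E'
import numpy as np, cv2
from workcell import ctrl
from scipy.spatial.transform import Rotation as R
def ray(name,px):
    c=ctrl.calibration(name);K=np.array(c['K'],float);d=np.array(c['dist'],float);V=np.array(c['view'],float)
    p=cv2.undistortPoints(np.array(px,float).reshape(-1,1,2),K,d).reshape(-1,2)
    D=np.c_[p[:,0],-p[:,1],-np.ones(len(p))]@V[:3,:3]
    return -V[:3,:3].T@V[:3,3],D
def onz(name,px,z):
    o,D=ray(name,px); return o+D*((z-o[2])/D[:,2])[:,None]
def proj(name,P):
    c=ctrl.calibration(name);K=np.array(c['K'],float);d=np.array(c['dist'],float);V=np.array(c['view'],float)
    q=np.array(P,float).reshape(-1,3)@V[:3,:3].T+V[:3,3]
    return cv2.projectPoints(q*[1,-1,-1],np.zeros(3),np.zeros(3),K,d)[0].reshape(-1,2)
def save(name,fn):
    im=ctrl.get_image(name)[:,:,::-1].copy(); cv2.imwrite('pics/'+fn,im); return im
def state():
    o=ctrl.get_obs(); print(o['t'],np.round(o['ee_pos'],1),'ft',np.round(o['ft_force'],1),'w',o['width']); print(np.round(R.from_rotvec(o['orientation']).as_matrix(),3)); return o
E
python3 -c "
from h import *
save('scene','s0.png');save('top','t0.png');state()
for n in ('scene','top'): print(ctrl.calibration(n), ray(n,[[320,200]]))
"
```

```text
0.1 [179.6 598.1 211.8] ft [-0.1 -0.5  0.1] w 88.04822230266049
[[-0.    -0.958  0.288]
 [-0.001  0.288  0.958]
 [-1.     0.    -0.001]]
{'K': array([[421.67997044,   0.        , 320.07016916],
       [  0.        , 421.67997044, 197.32295178],
       [  0.        ,   0.        ,   1.        ]]), 'dist': array([-0.08993152,  0.        ,  0.        ,  0.        ,  0.        ]), 'view': array([[ 4.93722521e-01,  8.69562845e-01,  9.92621574e-03,
        -2.61779633e+02],
       [-6.14417298e-01,  3.40732168e-01,  7.11612938e-01,
         2.67025483e+02],
       [ 6.15409990e-01, -3.57438172e-01,  7.02501599e-01,
        -1.54142213e+03],
       [ 0.00000000e+00,  0.00000000e+00,  0.00000000e+00,
         1.00000000e+00]])} (array([1241.91815263, -414.31343783,  895.43120264]), array([[-0.61159149,  0.35513032, -0.70702096]]))
{'K': array([[373.35284683,   0.        , 319.84128476],
       [  0.        , 373.35284683, 201.11503955],
       [  0.        ,   0.        ,   1.        ]]), 'dist': array([0.00502613, 0.        , 0.        , 0.        , 0.        ]), 'view': array([[ 9.81736646e-02, -9.95162039e-01, -3.80104468e-03,
        -3.16841549e+01],
       [ 9.72470257e-01,  9.51225788e-02,  2.12728216e-01,
        -5.41480748e+02],
       [-2.11337480e-01, -2.45807114e-02,  9.77104016e-01,
        -8.85085240e+02],
       [ 0.00000000e+00,  0.00000000e+00,  0.00000000e+00,
         1.00000000e+00]])} (array([342.63278775,  -1.77984795, 979.88814282]), array([[ 0.21428355,  0.02444175, -0.97647031]]))
```

```bash
ls
```

```text
h.py
pics
```

View pics/s0.png

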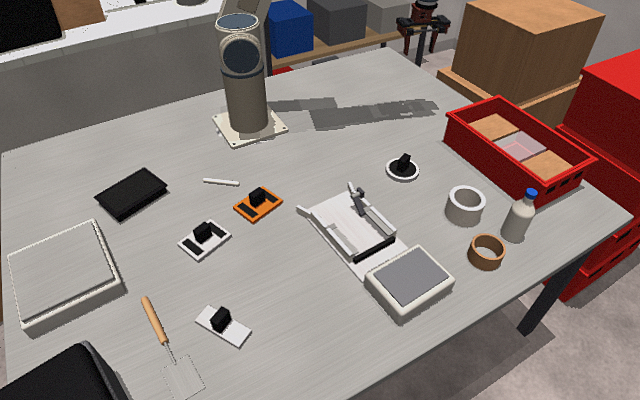

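View pics/t0.png

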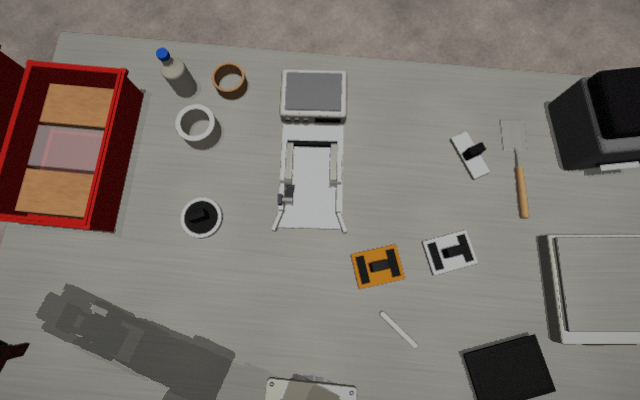

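Top view candidates: the aluminium plate with two dark pads at (450,252), the orange look-alike at (378,266), the narrow plate at (470,155) and the round plate at (201,217). The one at (450,252) fits: bare aluminium, two pads, about 90x120. I'll confirm it in an enlarged crop and measure it.

```bash
python3 -c "
from h import *
t=cv2.imread('pics/t0.png')
a=cv2.resize(t[210:300,340:490],None,fx=5,fy=5,interpolation=cv2.INTER_CUBIC);cv2.imwrite('pics/c1.png',a)
b=cv2.resize(t[60:240,260:370],None,fx=3.3,fy=3.3,interpolation=cv2.INTER_CUBIC);cv2.imwrite('pics/c2.png',b)
s=cv2.imread('pics/s0.png')
b=cv2.resize(s[170:320,290:460],None,fx=4,fy=4,interpolation=cv2.INTER_CUBIC);cv2.imwrite('pics/c3.png',b)
g=cv2.cvtColor(t,cv2.COLOR_BGR2GRAY)
for (x,y) in [(430,245),(450,270),(310,150),(310,220),(500,300),(400,220)]: print(x,y,t[y,x])
"
```

```text
430 245 [29 29 27]
450 270 [159 160 159]
310 150 [175 177 175]
310 220 [176 177 176]
500 300 [134 141 143]
400 220 [131 137 138]
```

View pics/c1.png

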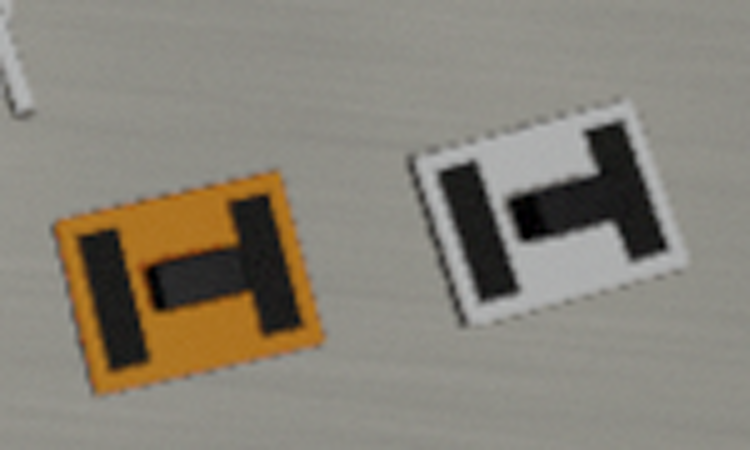

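View pics/c2.png

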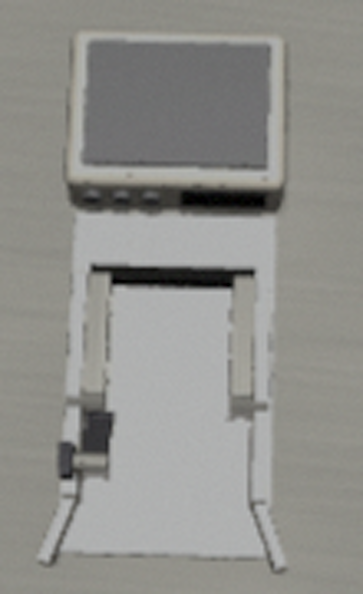

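View pics/c3.png

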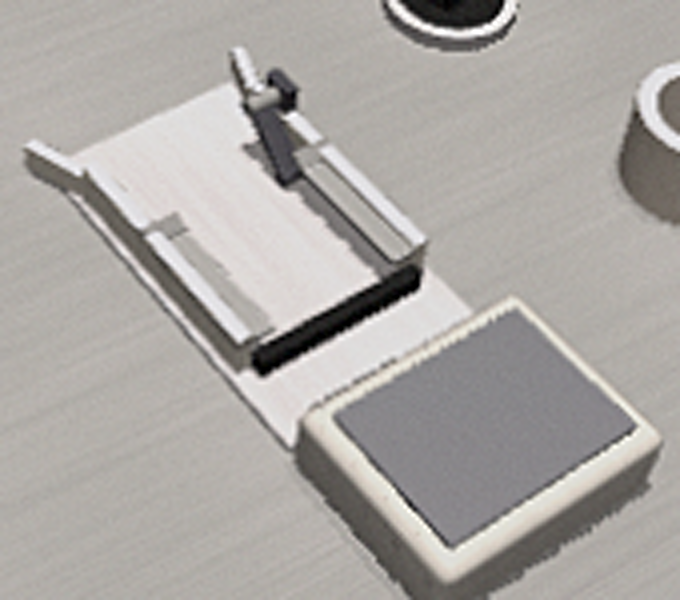

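Confirmed: the plate at top (450,252) is the white aluminium one with two pads and a block; the orange one is separate. In the dock crop the mouth is at the bottom, the rubber stop at top ≈(312,144) and the catch on the image left. Next I measure.

```bash
python3 -c "
from h import *
np.set_printoptions(suppress=True,precision=1)
t=cv2.imread('pics/t0.png')
g=t.astype(int)
# plate: differ from table & not orange in ROI
x0,y0,x1,y1=415,222,485,282
roi=t[y0:y1,x0:x1]
up=cv2.resize(roi,None,fx=4,fy=4,interpolation=cv2.INTER_CUBIC)
G=up.astype(int); m=((G[:,:,0]>152)).astype(np.uint8)
cs,_=cv2.findContours(m,0,2); c=max(cs,key=cv2.contourArea).reshape(-1,2)
px=(c+0.5)/4-0.5+[x0,y0]
W=onz('top',px,14)[:,:2].astype(np.float32)
r=cv2.minAreaRect(W); print('plate',r); print(cv2.boxPoints(r))
# block top in scene view / top view : dark blob
def crop(a): return (np.array(a,float)+.5)/3.3-.5+[260,60]
print('front floor corners z6',onz('top',crop([[62,553],[265,556]]),6))
print('stop bottom/top edges',onz('top',crop([[110,287],[230,290]]),6),onz('top',crop([[92,265],[255,270]]),30))
print('floor side z6',onz('top',crop([[75,230],[65,395],[275,230],[272,490]]),6))
print('housing top front z60',onz('top',crop([[66,180],[287,190]]),60), onz('top',crop([[73,35],[290,40]]),60))
"
```

```text
plate ((452.01214599609375, -323.1121826171875), (90.20118713378906, 118.57252502441406), 20.951173782348633)
[[ 388.7 -283.9]
 [ 431.1 -394.6]
 [ 515.3 -362.4]
 [ 472.9 -251.6]]
front floor corners z6 [[472.7 124.2   6. ]
 [486.1 -37.    6. ]]
stop bottom/top edges [[699.1 111.5   6. ]
 [706.2  11.5   6. ]] [[707.8 125.6  30. ]
 [716.4  -7.6  30. ]]
floor side z6 [[746.8 146.7   6. ]
 [602.6 137.6   6. ]
 [763.1 -21.3   6. ]
 [540.  -38.    6. ]]
housing top front z60 [[766.4 150.8  60. ]
 [774.9 -26.9  60. ]] [[895.2 160.6  60. ]
 [907.9 -18.3  60. ]]
```

```bash
cat >> h.py <<'E'
TH=np.deg2rad(4.0); U=np.array([np.cos(TH),np.sin(TH),0]); N=np.array([-U[1],U[0],0]); SEAT=650.5*U+10*N+[0,0,6]
def D(x,y,z): return SEAT+x*U+y*N+[0,0,z]
E
python3 -c "
from h import *
print(SEAT)
for n,f,(x0,y0,x1,y1),k in (('top','t0',(260,60,370,240),3.3),('scene','s0',(290,170,460,320),4)):
    im=cv2.imread(f'pics/{f}.png')[y0:y1,x0:x1]; im=cv2.resize(im,None,fx=k,fy=k,interpolation=cv2.INTER_CUBIC)
    def L(P,col):
        q=proj(n,P); q=((q+.5-[x0,y0])*k-.5).round().astype(int); cv2.polylines(im,[q.reshape(-1,1,2)],False,col,1)
    L([D(-170,-85,0),D(-170,85,0)],(0,0,255))
    L([D(55,-60,0),D(55,60,0)],(0,0,255))
    L([D(-90,68,34),D(55,68,34)],(255,0,0)); L([D(-90,-68,34),D(55,-68,34)],(255,0,0))
    L([D(-90,-85,0),D(120,-85,0)],(0,160,0)); L([D(-90,85,0),D(120,85,0)],(0,160,0))
    L([D(125,-90,54),D(125,90,54)],(255,0,255))
    L([D(-105,44,44),D(-105,66,44),D(-55,66,2),D(-55,44,2),D(-105,44,44)],(0,160,255))
    cv2.imwrite(f'pics/o_{n}.png',im)
# block top check on plate: predicted centre block top
print(proj('top',[[452,-323.1,59]]),proj('scene',[[452,-323.1,59],[452,-323.1,14]]))
a=np.deg2rad(20.95);u=np.array([np.cos(a),np.sin(a),0]);v=np.array([-u[1],u[0],0]);c=np.array([452,-323.1,0])
s=cv2.imread('pics/s0.png');x0,y0=165,210;k=8
im=cv2.resize(s[y0:y0+60,x0:x0+80],None,fx=k,fy=k,interpolation=cv2.INTER_CUBIC)
for h,sx,sy in ((14,45,60),(59,12,22)):
    P=[c+sx*i*u+sy*j*v+[0,0,h] for i,j in((1,1),(1,-1),(-1,-1),(-1,1))]
    q=((proj('scene',P)+.5-[x0,y0])*k-.5).round().astype(int);cv2.polylines(im,[q.reshape(-1,1,2)],True,(0,0,255),1)
cv2.imwrite('pics/o_pl.png',im)
"
```

```text
[648.21784996  55.35222667   6.        ]
[[456.22676851 250.15920908]] [[199.45103931 227.11841295]
 [202.63852452 238.06275328]]
```

View pics/o_top.png

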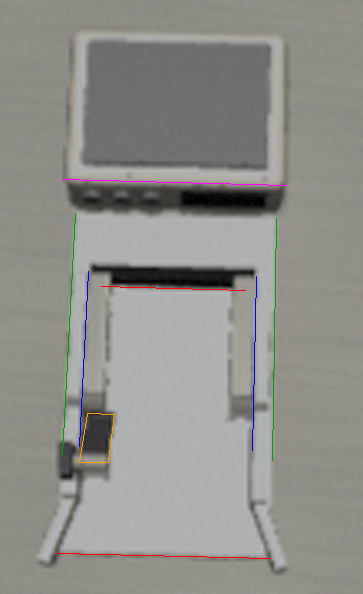

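View pics/o_scene.png

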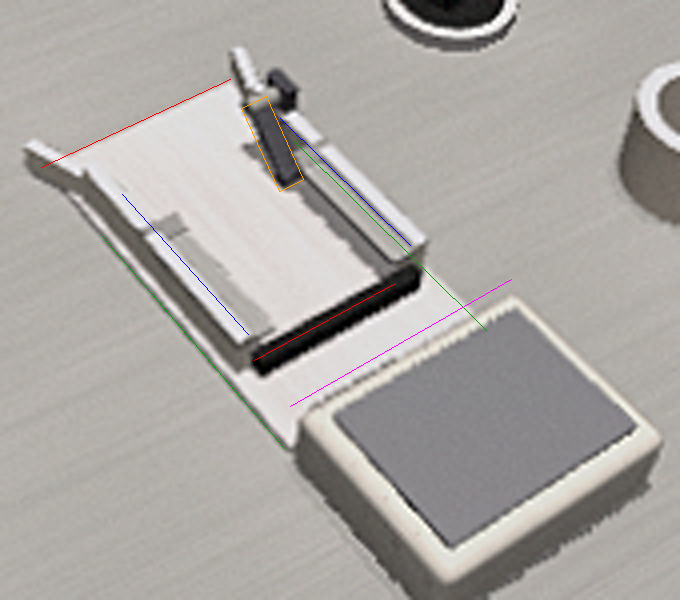

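View pics/o_pl.png

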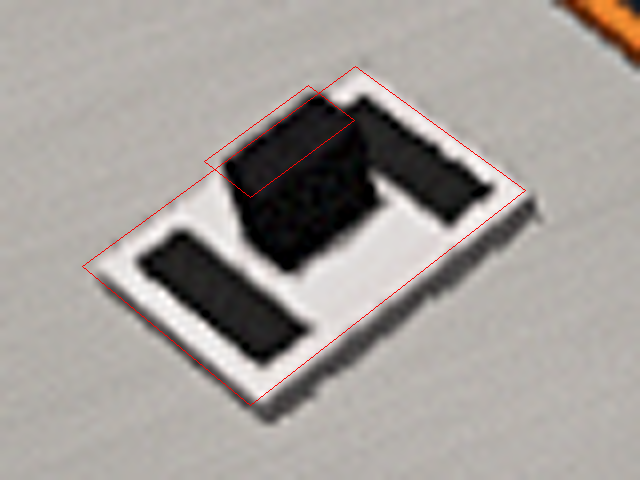

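>>> servo_tool:
  plan:
    - [[0,-3,-2.6,0.114,0,0,8.7],[0,-6,-5.2,0.228,0,0,8.7],[0,-9,-7.9,0.343,0,0,8.7],[0,-12,-10.5,0.457,0,0,8.7],[0,-15,-13.1,0.571,0,0,8.7],[0,-18,-15.7,0.685,0,0,8.7],[0,-21,-18.3,0.8,0,0,8.7],[0,-24,-21,0.914,0,0,8.7]]

```text
t: 0.77
ee_pos: [349.7, 326.7, 212.4]
orientation: [-0.282, 1.552, 0.282]
ft_force: [0.8, -0.4, 0.2]
width: 87.1
```

```bash
cat >> h.py <<'E'
def togo(pos,zang=None):
    o=state(); M=R.from_rotvec(o['orientation']).as_matrix(); d=M.T@(np.array(pos,float)-o['ee_pos'])/10
    r=np.zeros(3)
    if zang is not None:
        a=np.deg2rad(zang); T=np.c_[[0,0,-1],np.cross([np.cos(a),np.sin(a),0],[0,0,-1]),[np.cos(a),np.sin(a),0]]
        r=R.from_matrix(M.T@T).as_rotvec()
    print('shift cm',np.round(d,2),'turn',np.round(r,3), 'rows',np.linalg.norm(d)/4.17)
E
python3 -c "
from h import *
togo([452,-323,200],20.95); print(ctrl.get_obs()['qpos'])"
```

```text
0.7667 [349.7 326.7 212.4] ft [ 0.8 -0.4  0.2] w 87.13977817439448
[[-0.    -0.352  0.936]
 [-0.     0.936  0.352]
 [-1.    -0.    -0.   ]]
shift cm [  1.24 -64.41 -13.29] turn [-0.006 -0.     0.   ] rows 15.774455034373098
[ 7.26513392e-01  2.07346004e-01  1.94529263e+00 -1.81577797e-05
  9.89102126e-01  3.66793506e-01]
```

>>> servo_tool:
  plan:
    - [[0,-4.1,-0.8,0,0,0,8.7],[0,-8.2,-1.6,0,0,0,8.7],[0,-12.2,-2.5,0,0,0,8.7],[0,-16.3,-3.3,0,0,0,8.7],[0,-20.3,-4.1,0,0,0,8.7],[0,-24.3,-5,0,0,0,8.7],[0,-28.3,-5.8,0,0,0,8.7],[0,-32.2,-6.6,0,0,0,8.7]]

```text
t: 1.43
ee_pos: [402.2, 2.1, 212.5]
orientation: [-0.286, 1.552, 0.286]
ft_force: [2.0, -0.4, -0.5]
width: 87.1
```

>>> servo_tool:
  plan:
    - [[0.2,-4.1,-0.8,0,0,0,8.7],[0.4,-8.2,-1.6,0,0,0,8.7],[0.6,-12.2,-2.5,0,0,0,8.7],[0.8,-16.3,-3.3,0,0,0,8.7],[1,-20.3,-4.1,0,0,0,8.7],[1.2,-24.3,-5,0,0,0,8.7],[1.2,-28.3,-5.8,0,0,0,8.7],[1.2,-32.2,-6.6,0,0,0,8.7]]

```text
t: 2.1
ee_pos: [455.3, -322.4, 200.0]
orientation: [-0.285, 1.552, 0.286]
ft_force: [1.2, 0.3, 0.8]
width: 87.2
```

```bash
python3 -c "
from h import *
togo([452,-323,120],20.95)"
```

```text
2.1 [ 455.3 -322.4  200. ] ft [1.2 0.3 0.8] w 87.1954702158941
[[-0.001 -0.356  0.934]
 [ 0.     0.934  0.356]
 [-1.     0.001 -0.   ]]
shift cm [ 8.    0.06 -0.33] turn [-0.001 -0.    -0.001] rows 1.920671452014852
```

>>> servo_tool:
  plan:
    - [[4,0,-0.2,0,0,0,8.7],[8,0.1,-0.3,0,0,0,8.7],[11,0.1,-0.3,0,0,0,8.7],[11,0.1,-0.3,0,0,0,8.7]]

```text
t: 2.43
ee_pos: [448.6, -318.0, 84.7]
orientation: [-0.28, 1.559, 0.292]
ft_force: [-0.7, 1.7, -1.0]
width: 86.8
```

```bash
python3 -c "
from h import *
o=state()
s=save('scene','s1.png');t=save('top','t1.png')
cv2.imwrite('pics/c4.png',np.hstack([cv2.resize(s[180:280,150:260],None,fx=4,fy=4,interpolation=2),cv2.resize(t[190:290,400:490],None,fx=4,fy=4,interpolation=2)]))
"
```

```text
2.4333 [ 448.6 -318.    84.7] ft [-0.7  1.7 -1. ] w 86.78655736498806
[[-0.009 -0.356  0.934]
 [ 0.006  0.934  0.356]
 [-1.     0.009 -0.006]]
```

View pics/c4.png

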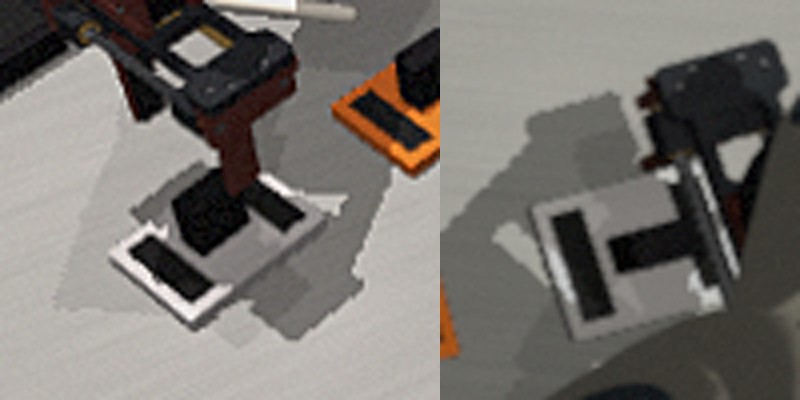

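```bash
python3 -c "
from h import *
o=state();M=R.from_rotvec(o['orientation']).as_matrix();p=np.array(o['ee_pos'])
s=save('scene','s2.png');t=save('top','t2.png')
k=7;x0,y0=170,195
im=cv2.resize(s[y0:y0+75,x0:x0+85],None,fx=k,fy=k,interpolation=2)
for sg in (1,-1):
  P=[p+M@[a,b,sg*c] for a,b,c in ((14,10,43.5),(14,-10,43.5),(14,-10,57),(14,10,57),(14,10,43.5))]
  q=((proj('scene',P)+.5-[x0,y0])*k-.5).round().astype(int);cv2.polylines(im,[q.reshape(-1,1,2)],True,(0,255,0),1)
cv2.imwrite('pics/c5.png',im)
"
```

```text
2.5333 [ 452.  -320.    89.9] ft [-0.2  0.1  0.6] w 87.01894345766088
[[-0.002 -0.357  0.934]
 [ 0.002  0.934  0.357]
 [-1.     0.002 -0.002]]
```

View pics/c5.png

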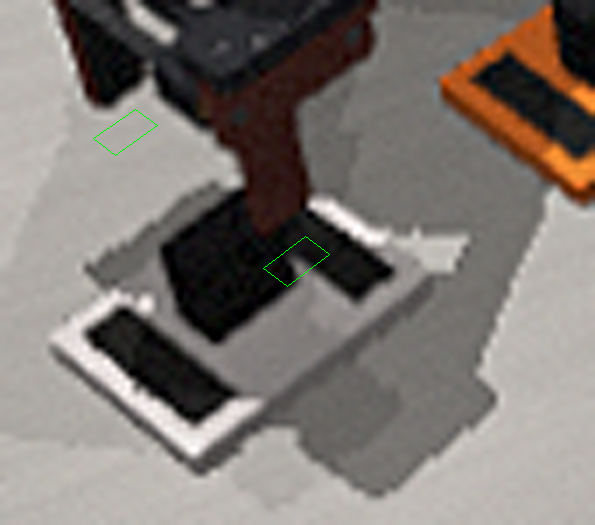

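>>> servo_tool:
  plan:
    - [[0,0,0,0,0,0,8.7],[0,0,0,0,0,0,8.7],[0,0,0,0,0,0,8.7]]

```text
t: 2.88
ee_pos: [453.5, -320.9, 92.0]
orientation: [-0.288, 1.55, 0.285]
ft_force: [-0.1, -0.2, -0.3]
width: 87.3
```

```bash
python3 -c "
from h import *
o=state();M=R.from_rotvec(o['orientation']).as_matrix();p=np.array(o['ee_pos'])
k=6
ims=[]
for n,x0,y0 in (('scene',165,175),('top',420,190)):
  s=save(n,n+'3.png')
  im=cv2.resize(s[y0:y0+95,x0:x0+66],None,fx=k,fy=k,interpolation=2)
  for sg in (1,-1):
   P=[p+M@[a,b,sg*c] for a,b,c in ((14,10,43.5),(14,-10,43.5),(14,-10,57),(14,10,57),(14,10,43.5))]
   q=((proj(n,P)+.5-[x0,y0])*k-.5).round().astype(int);cv2.polylines(im,[q.reshape(-1,1,2)],True,(0,255,0),1)
  ims.append(im)
cv2.imwrite('pics/c6.png',np.hstack(ims)); state()
"
```

```text
2.8833 [ 453.5 -320.9   92. ] ft [-0.1 -0.2 -0.3] w 87.25620158968962
[[ 0.002 -0.357  0.934]
 [-0.002  0.934  0.357]
 [-1.    -0.002  0.001]]
2.9833 [ 453.1 -320.6   91.4] ft [0.5 0.4 0.4] w 87.06652531830784
[[ 0.001 -0.357  0.934]
 [-0.001  0.934  0.357]
 [-1.    -0.001  0.001]]
```

View pics/c6.png

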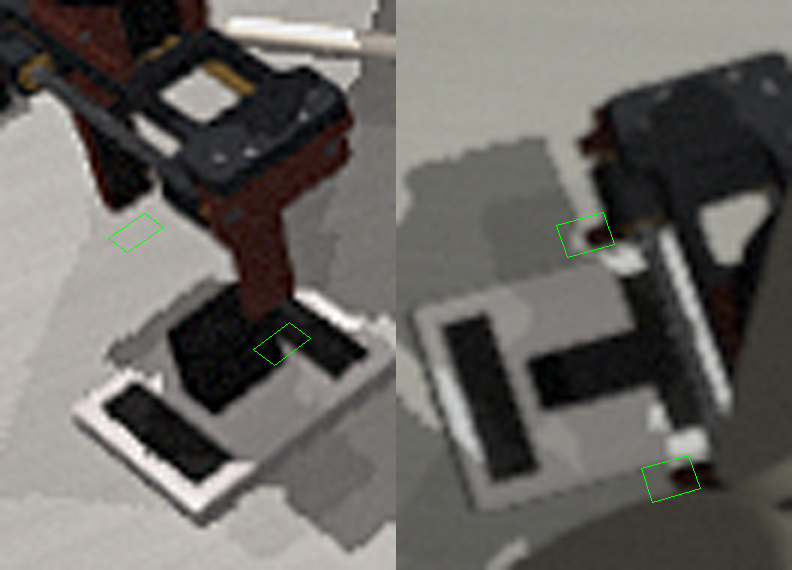

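```bash
cat >> h.py <<'E'
def tri(ps,pt):
    o1,d1=ray('scene',[ps]);o2,d2=ray('top',[pt]);d1=d1[0]/np.linalg.norm(d1);d2=d2[0]/np.linalg.norm(d2)
    s=np.linalg.lstsq(np.c_[d1,-d2],o2-o1,rcond=None)[0];a=o1+s[0]*d1;b=o2+s[1]*d2
    return (a+b)/2,np.linalg.norm(a-b)
E
python3 -c "
from h import *
np.set_printoptions(suppress=True,precision=1)
f=lambda p,x0,y0:np.array(p)/6+[x0,y0]
o=ctrl.get_obs();p=np.array(o['ee_pos']);M=R.from_rotvec(o['orientation']).as_matrix()
print('+z',tri(f([262,308],165,175),f([597-396,232],420,190)),'pred',p+M@[14,0,50])
print('-z',tri(f([130,203],165,175),f([690-396,475],420,190)),'pred',p+M@[14,0,-50])
# plate corners, top z14, triangulate
s=cv2.imread('pics/s0.png');
print('block/plate corners')
g=lambda p:np.array(p)/8+[165,210]
h=lambda p:np.array(p)/5+[340,210]
for a,b in (([98,278],[690,265]),([262,408],[632,102]),([530,195],[412,155]),([348,65],[468,325])): print(tri(g(a),h(b)))
"
```

```text
+z (array([ 497.3, -304.2,   96.5]), np.float64(3.5104617751156124)) pred [ 499.8 -302.8   77.5]
-z (array([ 407.2, -338.5,   96.1]), np.float64(4.114863438039876)) pred [ 406.4 -338.5   77.4]
block/plate corners
(array([ 432.1, -394.1,    6.4]), np.float64(7.150977941921116))
(array([ 513.4, -362.3,    8.4]), np.float64(7.630906126730924))
(array([ 473.5, -250.7,   10.7]), np.float64(3.6725002372766102))
(array([ 388.7, -284. ,   13.2]), np.float64(1.2470454192134912))
```

The finger and plate positions from both views agree in x and y: fingers centred at (452,-321), plate at (452,-323). The visible tips triangulate about 19 mm higher than stated, so I'll descend watching the force.

>>> servo_tool:
  plan:
    - [[1,-0.1,-0.1,0,0,0,8.7],[2,-0.2,-0.1,0,0,0,8.7],[3,-0.2,-0.1,0,0,0,8.7],[4,-0.2,-0.1,0,0,0,8.7],[4,-0.2,-0.1,0,0,0,8.7],[4,-0.2,-0.1,0,0,0,8.7]]

```text
t: 3.48
ee_pos: [451.7, -322.1, 49.2]
orientation: [-0.285, 1.554, 0.288]
ft_force: [0.3, 0.5, 0.6]
width: 87.1
```

```bash
python3 -c "
from h import *
o=state();togo([452,-323,35],20.95)
s=save('scene','s4.png');cv2.imwrite('pics/c7.png',cv2.resize(s[175:270,150:260],None,fx=5,fy=5,interpolation=2))"
```

```text
3.4833 [ 451.7 -322.1   49.2] ft [0.3 0.5 0.6] w 87.06188905865287
[[-0.002 -0.357  0.934]
 [ 0.002  0.934  0.357]
 [-1.     0.002 -0.001]]
3.4833 [ 451.7 -322.1   49.2] ft [0.3 0.5 0.6] w 87.06188905865287
[[-0.002 -0.357  0.934]
 [ 0.002  0.934  0.357]
 [-1.     0.002 -0.001]]
shift cm [ 1.42 -0.1   0.  ] turn [-0.001 -0.001 -0.002] rows 0.3402630018430755
```

View pics/c7.png

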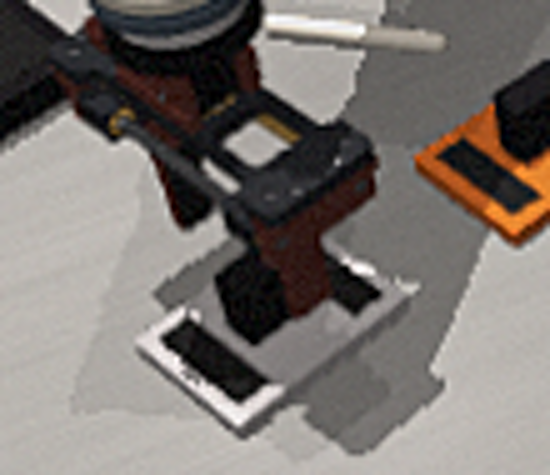

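The block sits between the jaws. I'll go down and close.

>>> servo_tool:
  plan:
    - [[0.7,-0.1,0,0,0,0,8.7],[1.4,-0.1,0,0,0,0,8.7],[1.4,-0.1,0,0,0,0,8.7],[1.4,-0.1,0,0,0,0,6],[1.4,-0.1,0,0,0,0,3],[1.4,-0.1,0,0,0,0,1],[1.4,-0.1,0,0,0,0,1],[1.4,-0.1,0,0,0,0,1]]

```text
t: 4.2
ee_pos: [452.9, -323.7, 36.7]
orientation: [-0.287, 1.551, 0.286]
ft_force: [0.2, -0.3, 1.3]
width: 56.9
```

>>> servo_tool:
  plan:
    - [[0,0,0,0,0,0,1],[0,0,0,0,0,0,1],[0,0,0,0,0,0,1],[0,0,0,0,0,0,1]]

```text
t: 4.53
ee_pos: [452.8, -323.6, 36.5]
orientation: [-0.286, 1.552, 0.286]
ft_force: [-0.3, -0.1, -0.5]
width: 30.8
```

>>> servo_tool:
  plan:
    - [[0,0,0,0,0,0,1],[0,0,0,0,0,0,1],[0,0,0,0,0,0,1],[0,0,0,0,0,0,1],[0,0,0,0,0,0,1]]

```text
t: 4.95
ee_pos: [452.8, -323.6, 36.5]
orientation: [-0.286, 1.552, 0.286]
ft_force: [0.7, -0.4, 0.4]
width: 23.8
```

>>> servo_tool:
  plan:
    - [[-1,0,0,0,0,0,1],[-3,0,0,0,0,0,1],[-6,0,0,0,0,0,1],[-8,0,0,0,0,0,1],[-8,0,0,0,0,0,1],[-8,0,0,0,0,0,1]]

```text
t: 5.45
ee_pos: [452.9, -323.8, 117.2]
orientation: [-0.287, 1.551, 0.285]
ft_force: [0.4, 0.4, -5.6]
width: 23.7
```

```bash
python3 -c "
from h import *
s=save('scene','s5.png');cv2.imwrite('pics/c8.png',cv2.resize(s[150:280,150:280],None,fx=4,fy=4,interpolation=2))
togo(D(-185,0,100),4)"
```

```text
5.5 [ 452.1 -323.2  116. ] ft [-0.6 -1.3 -5.3] w 23.86189138250215
[[-0.001 -0.357  0.934]
 [ 0.     0.934  0.357]
 [-1.     0.001 -0.   ]]
shift cm [ 1.01 33.74 14.13] turn [ 0.295 -0.001 -0.001] rows 8.77576165497143
```

View pics/c8.png

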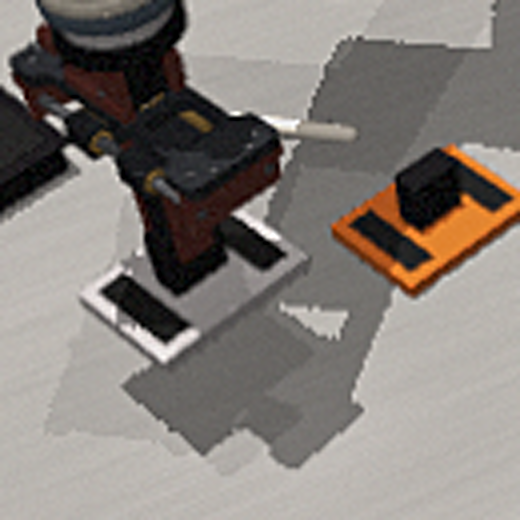

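>>> servo_tool:
  plan:
    - [[0,4,1.6,0.04,0,0,1],[0,7.8,3.2,0.08,0,0,1],[0,11.6,4.8,0.12,0,0,1],[0,15.4,6.4,0.16,0,0,1],[0,19.2,8,0.2,0,0,1],[0,23,9.6,0.24,0,0,1],[0,26.8,11.2,0.27,0,0,1],[0,30,12.5,0.295,0,0,1]]

```text
t: 6.17
ee_pos: [460.5, 3.7, 114.8]
orientation: [-0.054, 1.574, 0.054]
ft_force: [0.0, -0.5, -5.0]
width: 23.9
```

```bash
python3 -c "
from h import *
togo(D(-188,0,100),4)"
```

```text
6.1667 [460.5   3.7 114.8] ft [ 0.  -0.5 -5. ] w 23.904884243646475
[[-0.004 -0.069  0.998]
 [ 0.     0.998  0.069]
 [-1.     0.001 -0.004]]
shift cm [0.88 3.84 0.28] turn [-0.001 -0.004 -0.001] rows 0.9482803378895338
```

>>> servo_tool:
  plan:
    - [[0,2,0.2,0,0,0,1],[0,3.9,0.3,0,0,0,1],[1.5,3.9,0.3,0,0,0,1],[3,3.9,0.3,0,0,0,1],[3.3,3.9,0.3,0,0,0,1],[3.3,3.9,0.3,0,0,0,1],[3.3,3.9,0.3,0,0,0,1],[3.3,3.9,0.3,0,0,0,1]]

```text
t: 6.83
ee_pos: [462.8, 40.1, 83.6]
orientation: [-0.055, 1.57, 0.054]
ft_force: [0.2, 0.2, -5.1]
width: 23.3
```

```bash
python3 -c "
from h import *
s=save('scene','s6.png');t=save('top','t6.png');o=state()
cv2.imwrite('pics/c9.png',np.hstack([cv2.resize(s[140:290,270:400],None,fx=3,fy=3,interpolation=2),cv2.resize(t[110:260,250:380],None,fx=3,fy=3,interpolation=2)]))
p=o['ee_pos']-SEAT; print('dock frame tcp',p@U,p@N)"
```

```text
6.9333 [463.1  40.1  83.9] ft [ 0.5 -0.3 -4.8] w 24.074587165559457
[[ 0.001 -0.069  0.998]
 [ 0.     0.998  0.069]
 [-1.    -0.     0.001]]
dock frame tcp -185.71256937672484 -2.2796562143616255
```

View pics/c9.png

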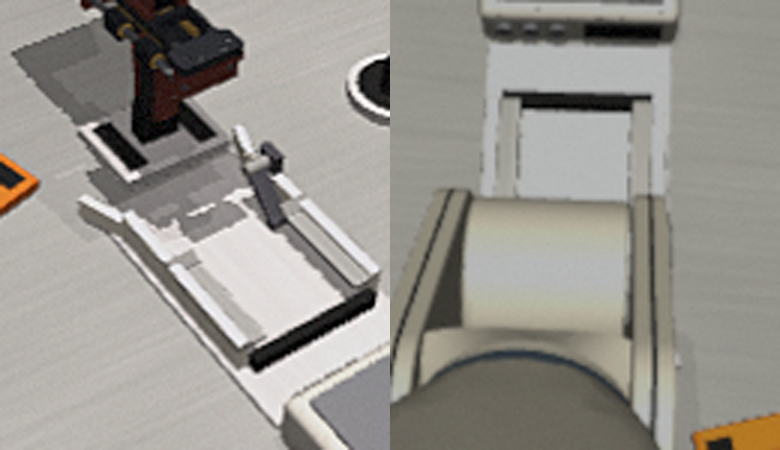

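```bash
python3 -c "
from h import *
np.set_printoptions(suppress=True,precision=1)
s=cv2.imread('pics/s6.png');k=8;x0,y0=290,170
im=cv2.resize(s[y0:y0+45,x0:x0+75],None,fx=k,fy=k,interpolation=cv2.INTER_CUBIC)
c=np.array([463.1,40.1,48])
for h,col in ((14,(0,0,255)),(0,(0,255,0))):
  P=[c+45*i*U+60*j*N+[0,0,h] for i,j in((1,1),(1,-1),(-1,-1),(-1,1))]
  q=((proj('scene',P)+.5-[x0,y0])*k-.5).round().astype(int);cv2.polylines(im,[q.reshape(-1,1,2)],True,col,1)
cv2.imwrite('pics/c10.png',im)
# scene-only dock lateral
W=onz('scene',np.array([[75,195],[292,450]])/4+[290,170],6); print(W,(W-SEAT)@U,(W-SEAT)@N)
"
```

```text
[[522.8 -33.    6. ]
 [779.  -17.7   6. ]] [-131.3  125.4] [-79.4 -82. ]
```

View pics/c10.png

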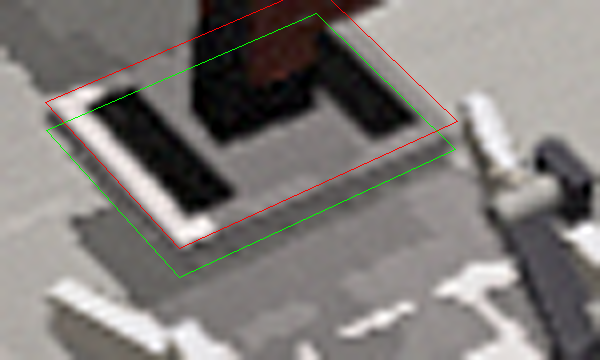

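>>> servo_tool:
  plan:
    - [[0,0.4,0,0,0,0,1],[1,0.4,0,0,0,0,1],[2,0.4,0,0,0,0,1],[2.5,0.4,0,0,0,0,1],[2.5,0.4,0,0,0,0,1],[2.5,0.4,0,0,0,0,1]]

```text
t: 7.43
ee_pos: [461.8, 44.3, 57.7]
orientation: [-0.055, 1.572, 0.055]
ft_force: [-0.0, -0.7, -5.1]
width: 23.9
```

```bash
cat >> h.py <<'E'
def look(fn):
    s=save('scene','s'+fn);o=state();p=np.array(o['ee_pos']);p=p-SEAT;print('dock tcp',p@U,p@N,p[2])
    cv2.imwrite('pics/z'+fn,cv2.resize(s[150:270,290:415],None,fx=6,fy=5,interpolation=cv2.INTER_CUBIC))
E
python3 -c "
from h import *
look('7.png')"
```

```text
7.4833 [462.2  44.4  58.1] ft [-0.4 -0.5 -4. ] w 23.54955021049344
[[-0.001 -0.07   0.998]
 [-0.     0.998  0.07 ]
 [-1.     0.    -0.001]]
dock tcp -186.31905185307994 1.999751009733964 52.10512597016925
```

View pics/z7.png

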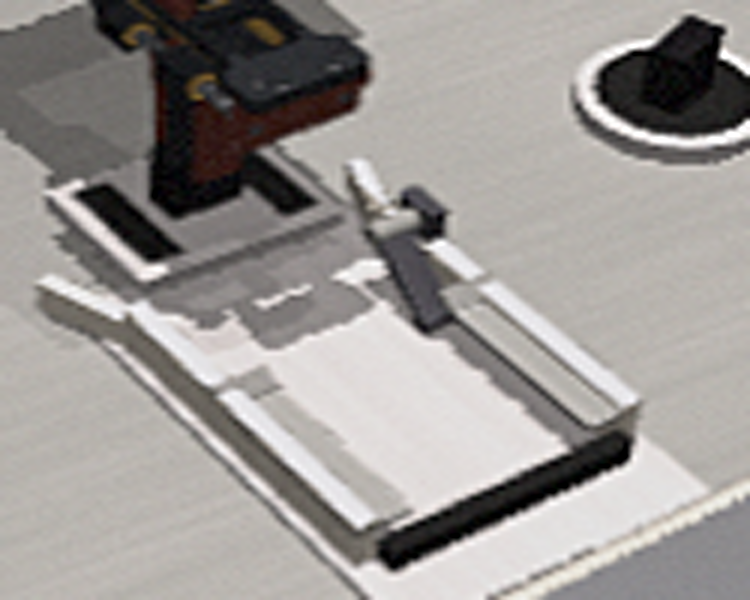

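>>> servo_tool:
  plan:
    - [[0.6,0,0,0,0,0,1],[1.2,0,0,0,0,0,1],[1.2,0,0,0,0,0,1],[1.2,0,0,0,0,0,1]]

```text
t: 7.82
ee_pos: [462.2, 44.3, 46.1]
orientation: [-0.055, 1.571, 0.055]
ft_force: [0.3, 0.5, -4.7]
width: 23.6
```

```bash
python3 -c "
from h import *
look('8.png')"
```

```text
7.8667 [462.2  44.4  46.3] ft [-0.3  0.1 -4.9] w 23.431101548420425
[[-0.001 -0.07   0.998]
 [-0.     0.998  0.07 ]
 [-1.    -0.    -0.001]]
dock tcp -186.3072147794804 2.0088495745758896 40.28921353366302
```

View pics/z8.png

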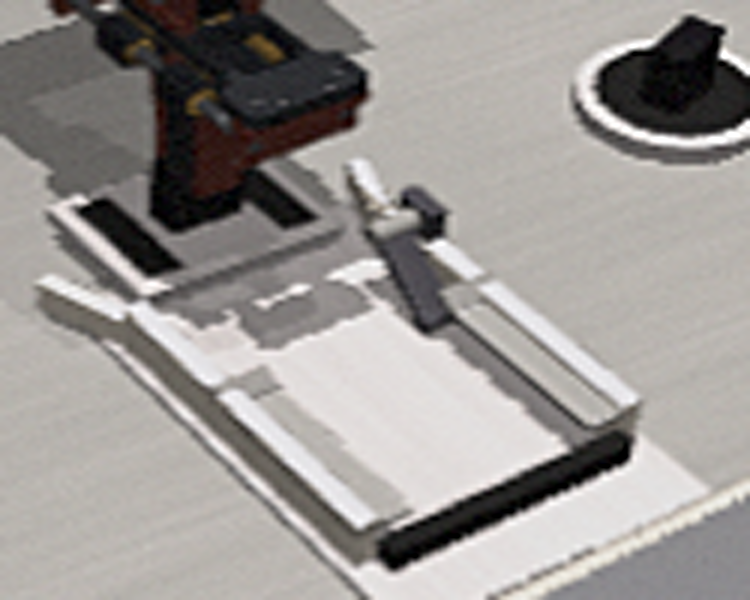

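>>> servo_tool:
  plan:
    - [[0,0,0.8,0,0,0,1],[0,0,1.6,0,0,0,1],[0,0,2.4,0,0,0,1],[0,0,3.2,0,0,0,1],[0,0,4,0,0,0,1],[0,0,4,0,0,0,1]]

```text
t: 8.37
ee_pos: [505.1, 47.3, 46.8]
orientation: [-0.055, 1.567, 0.055]
ft_force: [1.2, 0.6, -5.4]
width: 24.0
```

```bash
python3 -c "
from h import *
look('9.png')"
```

```text
8.4167 [503.6  47.3  46.5] ft [-0.9 -0.2 -5.6] w 23.403237888520163
[[ 0.001 -0.07   0.998]
 [ 0.     0.998  0.07 ]
 [-1.    -0.     0.001]]
dock tcp -144.81431052090593 2.0151201737075013 40.54157045013124
```

View pics/z9.png

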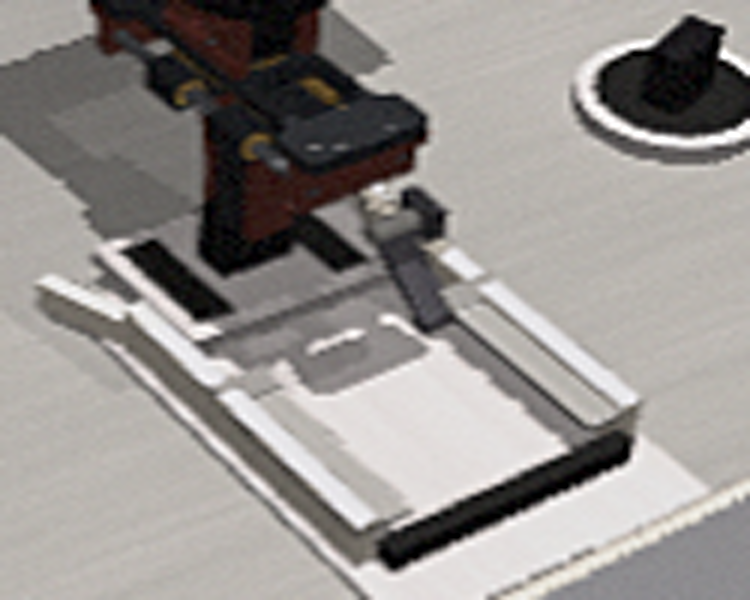

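>>> servo_tool:
  plan:
    - [[0.2,0,0.6,0,0,0,1],[0.2,0,1.2,0,0,0,1],[0.2,0,1.8,0,0,0,1],[0.2,0,2.4,0,0,0,1],[0.2,0,3,0,0,0,1],[0.2,0,3.6,0,0,0,1],[0.2,0,4,0,0,0,1],[0.2,0,4,0,0,0,1]]

```text
t: 9.08
ee_pos: [543.4, 50.1, 44.5]
orientation: [-0.055, 1.569, 0.055]
ft_force: [-0.2, -0.0, -5.8]
width: 23.7
```

```bash
python3 -c "
from h import *
look('10.png')"
```

```text
9.1333 [543.   50.   44.4] ft [ 0.6 -0.5 -3.7] w 23.62195488792818
[[ 0.001 -0.07   0.998]
 [ 0.     0.998  0.07 ]
 [-1.     0.     0.001]]
dock tcp -105.3769513804884 2.0336194713934983 38.41820968526162
```

View pics/z10.png

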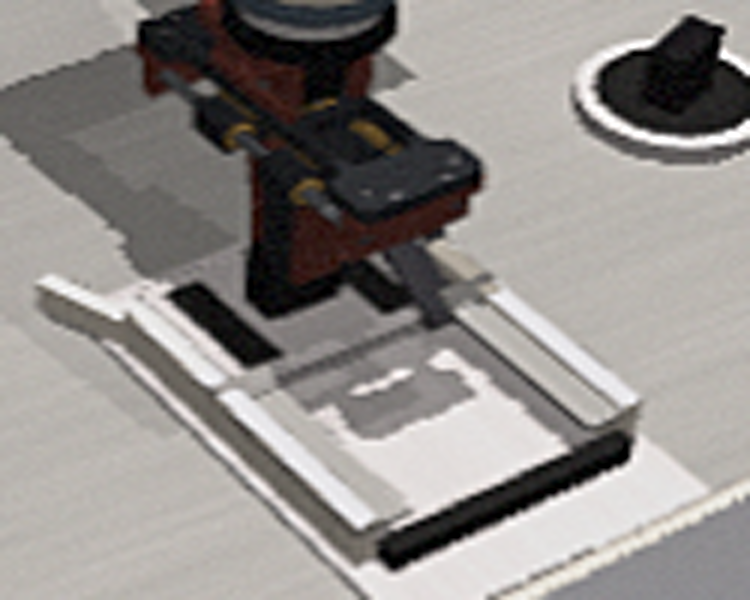

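>>> servo_tool:
  plan:
    - [[0,0,0.6,0,0,0,1],[0,0,1.2,0,0,0,1],[0,0,1.8,0,0,0,1],[0,0,2.4,0,0,0,1],[0,0,3,0,0,0,1],[0,0,3.6,0,0,0,1],[0,0,4.2,0,0,0,1],[0,0,4.8,0,0,0,1]]

```text
t: 9.8
ee_pos: [590.7, 53.4, 44.4]
orientation: [-0.055, 1.57, 0.055]
ft_force: [-0.5, 0.4, -4.5]
width: 23.3
```

```bash
python3 -c "
from h import *
look('11.png')"
```

```text
9.85 [592.3  53.5  44.7] ft [ 1.4 -0.3 -5.4] w 23.67864432496369
[[ 0.002 -0.07   0.998]
 [ 0.     0.998  0.07 ]
 [-1.    -0.     0.002]]
dock tcp -55.90863484025181 2.0243039588645337 38.685985147688996
```

View pics/z11.png

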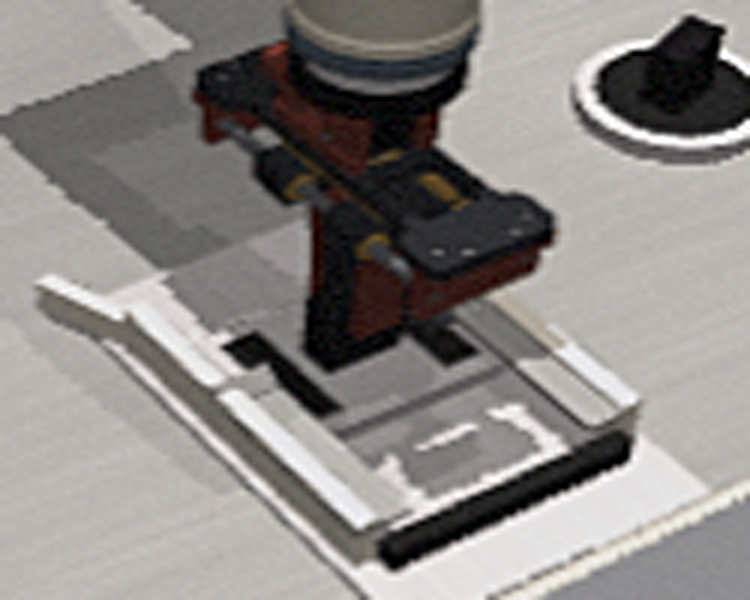

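>>> servo_tool:
  plan:
    - [[0,0,0.6,0,0,0,1],[0,0,1.2,0,0,0,1],[0,0,1.8,0,0,0,1],[0,0,2.4,0,0,0,1],[0,0,3,0,0,0,1],[0,0,3.6,0,0,0,1],[0,0,4.2,0,0,0,1],[0,0,4.8,0,0,0,1]]

```text
t: 10.52
ee_pos: [638.5, 56.7, 44.4]
orientation: [-0.055, 1.57, 0.055]
ft_force: [-1.4, 0.0, -3.5]
width: 23.4
```

>>> servo_tool:
  plan:
    - [[0,0,0.3,0,0,0,1],[0,0,0.6,0,0,0,1],[0,0,0.8,0,0,0,1],[0,0,0.8,0,0,0,1],[0,0,0.8,0,0,0,1]]

```text
t: 10.93
ee_pos: [646.1, 57.2, 44.5]
orientation: [-0.055, 1.57, 0.055]
ft_force: [-0.3, 0.5, -4.1]
width: 23.7
```

```bash
python3 -c "
from h import *
look('12.png')"
```

```text
10.9833 [646.   57.3  44.5] ft [ 0.6  0.5 -4.9] w 23.231889107196388
[[ 0.    -0.07   0.998]
 [ 0.     0.998  0.07 ]
 [-1.     0.     0.   ]]
dock tcp -2.116744682236111 2.064602963066762 38.500785020088514
```

View pics/z12.png

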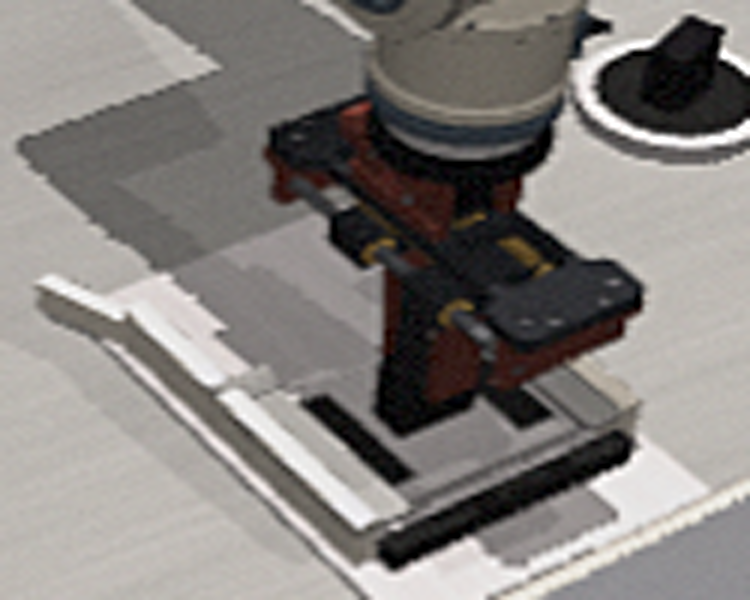

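>>> servo_tool:
  plan:
    - [[0,0,0.25,0,0,0,1],[0,0,0.5,0,0,0,1],[0,0,0.5,0,0,0,1],[0.1,0,0.5,0,0,0,1],[0.2,0,0.5,0,0,0,1],[0.2,0,0.5,0,0,0,1],[0.2,0,0.5,0,0,0,1]]

```text
t: 11.57
ee_pos: [651.6, 57.3, 43.1]
orientation: [-0.055, 1.569, 0.055]
ft_force: [-0.1, -4.1, 2.1]
width: 24.2
```

The plate rests on the floor: the z force went from -5 to +2. Opening partway only, so the fingers stay clear of the stop.

>>> servo_tool:
  plan:
    - [[0,0,0,0,0,0,3],[0,0,0,0,0,0,4],[0,0,0,0,0,0,4.2],[0,0,0,0,0,0,4.2],[0,0,0,0,0,0,4.2]]

```text
t: 11.98
ee_pos: [650.9, 57.8, 42.4]
orientation: [-0.055, 1.57, 0.055]
ft_force: [0.5, 0.9, 0.4]
width: 42.3
```

```bash
python3 -c "
from h import *
look('13.png')"
```

```text
12.0333 [650.9  57.8  42.4] ft [-0.2 -0.2 -0.9] w 42.4207379129055
[[-0.    -0.07   0.998]
 [ 0.     0.998  0.07 ]
 [-1.     0.    -0.   ]]
dock tcp 2.813627205799963 2.2154606397142875 36.39295097843411
```

View pics/z13.png

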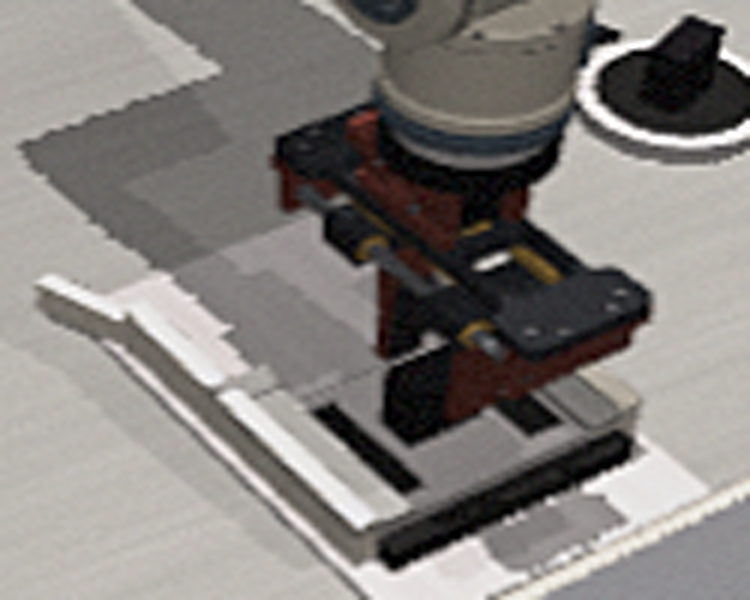

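>>> servo_tool:
  plan:
    - [[-1,0,0,0,0,0,4.2],[-3,0,0,0,0,0,4.2],[-6,0,0,0,0,0,4.2],[-9,0,0,0,0,0,4.2],[-12,0,0,0,0,0,4.2],[-15,0,0,0,0,0,4.2],[-18,0,0,0,0,0,4.2],[-20,0,0,0,0,0,4.2]]

```text
t: 12.7
ee_pos: [651.9, 57.7, 246.7]
orientation: [-0.055, 1.566, 0.055]
ft_force: [0.3, 0.2, 0.4]
width: 42.1
```

>>> servo_tool:
  plan:
    - [[0,-3,-2,0,0,0,4.2],[0,-6,-4,0,0,0,4.2],[0,-9,-6,0,0,0,4.2],[0,-12,-8,0,0,0,4.2],[0,-15,-10,0,0,0,4.2],[0,-18,-12,0,0,0,4.2],[0,-21,-14,0,0,0,4.2],[0,-24,-16,0,0,0,4.2]]

```text
t: 13.37
ee_pos: [507.1, -194.2, 243.4]
orientation: [-0.055, 1.569, 0.055]
ft_force: [0.2, 0.6, 0.8]
width: 42.3
```

```bash
python3 -c "
from h import *
look('14.png'); t=save('top','t14.png'); cv2.imwrite('pics/zt14.png',cv2.resize(t[60:250,170:370],None,fx=3,fy=3,interpolation=2))
A=cv2.imread('pics/t0.png');print('round diff',np.abs(A[190:245,175:230].astype(int)-t[190:245,175:230]).mean())"
```

```text
13.4167 [ 504.3 -198.5  243.3] ft [-1.5 -3.2 -0.8] w 41.48720165012908
[[-0.001 -0.068  0.998]
 [-0.003  0.998  0.068]
 [-1.    -0.002 -0.001]]
dock tcp -161.228801951185 -243.2387612346149 237.2846193112589
round diff 9.41939393939394
```

View pics/z14.png

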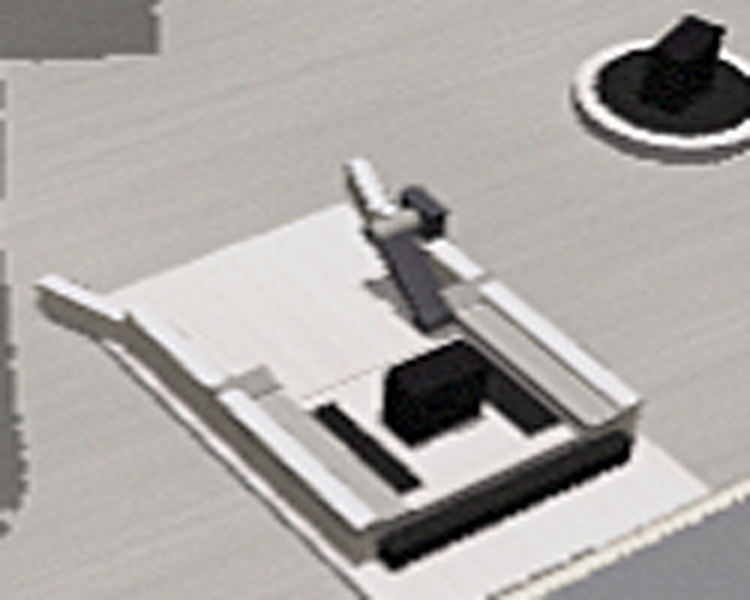

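View pics/zt14.png

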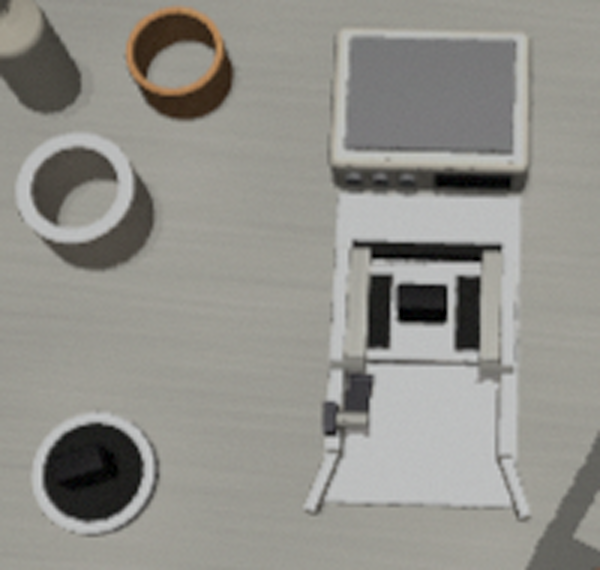

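The plate is in and square, with the catch arm appearing in its initial pose behind the rear edge. I'll measure to confirm.

```bash
python3 -c "
from h import *
np.set_printoptions(suppress=True,precision=1)
f=lambda p:(np.array(p,float)+.5)/3-.5+[170,60]
W=onz('top',f([[375,361],[480,365]]),20)-SEAT;print('rear edge',W@U,W@N)
W=onz('top',f([[422,303]]),60)-SEAT;print('block~',W@U,W@N)
W=onz('top',f([[370,312],[480,315]]),20)-SEAT;print('pads outer?',W@U,W@N)
A=cv2.imread('pics/t0.png').astype(int);B=cv2.imread('pics/t14.png').astype(int)
C=cv2.imread('pics/s0.png').astype(int);E=cv2.imread('pics/s14.png').astype(int)
print('catch diff top',np.abs(A[182:208,276:297]-B[182:208,276:297]).mean(),'scene',np.abs(C[185:217,350:366]-E[185:217,350:366]).mean())
for n,I in(('a',A),('b',B)):
  m=((I[190:245,175:230].min(2)>150)|(I[190:245,175:230].max(2)<60)).astype(np.uint8);c=max(cv2.findContours(m,0,2)[0],key=cv2.contourArea);print(n,cv2.minEnclosingCircle(c))
cs=cv2.hconcat([cv2.resize(x[180:225,345:375].astype(np.uint8),None,fx=10,fy=10,interpolation=2) for x in (C,E)]);cv2.imwrite('pics/cc.png',cs)
state()"
```

```text
rear edge [-44.3 -45.4] [ 42.6 -50.7]
block~ [-2.5] [1.1]
pads outer? [1.  0.9] [ 49.1 -49.6]
catch diff top 9.73076923076923 scene 4.847005208333333
a ((25.677215576171875, 27.204641342163086), 20.894107818603516)
b ((23.5, 27.0), 23.307823181152344)
13.4667 [ 505.9 -196.4  243.3] ft [-0.3  1.2 -0. ] w 42.01668281505981
[[-0.  -0.1  1. ]
 [-0.   1.   0.1]
 [-1.  -0.  -0. ]]
```

View pics/cc.png

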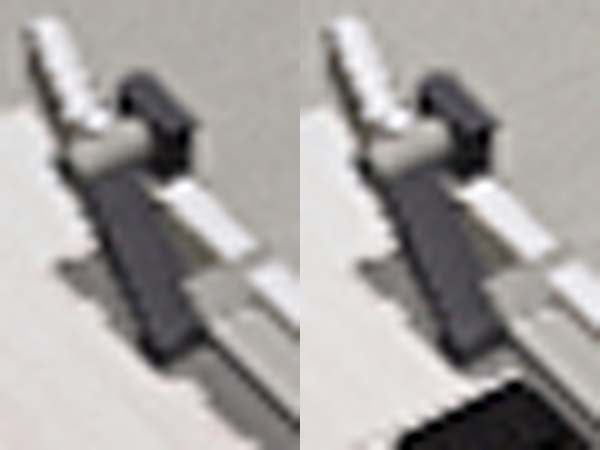

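>>> servo_tool:
  plan:
    - [[0,0,0,0,0,0,4.2],[0,0,0,0,0,0,4.2],[0,0,0,0,0,0,4.2],[0,0,0,0,0,0,4.2]]

```text
t: 13.8
ee_pos: [508.8, -191.9, 242.6]
orientation: [-0.056, 1.57, 0.056]
ft_force: [0.4, 0.1, -0.8]
width: 42.0
```

```bash
python3 -c "
from h import *
C=cv2.imread('pics/s0.png').astype(int);E=cv2.imread('pics/s14.png').astype(int)
print('round scene diff',np.abs(C[145:190,380:425]-E[145:190,380:425]).mean())
print(ctrl.close_job())"
```

```text
round scene diff 5.795390946502057
the job is handed in; nothing more can be done
None
```

I gripped the white aluminium plate by its block and lowered it into the dock mouth. I then slid it in under the catch, set it on the floor, released it and backed off. The job was handed in at about 13.8 s; the hand-in gives no verdict.

**Final position:** In the top view the plate's rear edge lies at x ≈ -45 mm in the seat frame. The plate's centre is therefore within about 3 mm of the seat in x and about 1 mm in y, and it is square to within about 1°.

**Catch:** The before and after crops look the same, so it is back down behind the plate. I never saw it fully lifted, because the arm hid it during the last part of the slide. Wrist forces stayed at a few newtons apart from the plate's weight, and no picture showed the gripper near the catch.

**Round plate:** It looks in the same place in both views. My automatic circle fit on it was unreliable: its radius changed by 2 px and its centre by 2 px, probably from shading.

**Measurements that disagreed:**
- The visible fingertips measured about 19 mm higher than the stated tool geometry.
- The scene camera put the dock about 4 mm further left than the top camera did. I entered the lane 2 mm left of the top-camera value to split most of the difference.

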